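# Close the dust-extractor filter box in the turning shop

## Robot

A 6-joint arm with a two-finger parallel gripper is mounted at the origin on the work surface. World frame = base frame: x ahead of the robot, y to its left, z up, the work surface at z = 0. Lengths are in mm, angles in rad, forces in N, time in s.
With the tool pointing down it reaches from about 275 to 1000 mm from the base axis. Payload 8.4 kg.
Tool frame: the origin (TCP) lies at the centre of the arm's flange, where the gripper is bolted on; the fingertips stand r.tip_extent ahead of it and the grasp point (between the pads) lies 155 mm ahead of it (r.tip_extent is the distance from the TCP to the fingertips, in mm); z points along the fingers, y is the direction in which the jaws open and shut (so a half turn about z gives the same grasp; the last joint's range is limited). The gripper opens to 85 mm and grips with 20 to 120 N. Pads are 22 mm wide; open, the fingers measure 114 mm over their backs; the gripper's body (76 mm by 85 mm) begins 54 mm behind the grasp point. The pads swing forward as they close: fully open they stand 13 mm farther back than shut.
Start: joints at [1.215, 0.353, 1.633, -0, 1.155, -0.002], TCP at [216.54, 586.293, 404.681] pointing down, gripper open.
Joint ranges: [-2.63, 2.63], [-0.92, 2.1], [0.06, 2.66], [-1.3, 4.44], [0, 2.69], [-3.02, 3.02]. Speed limits (rad/s): [2.22, 2.22, 2.79, 3.14, 3.14, 3.14].

## Interface

Orientations are given as [roll, pitch, yaw] about the fixed x, y, z axes, in that order (R = Rz(yaw) Ry(pitch) Rx(roll)).
In Python, from rig import sense, grab_frame, job, r gives the robot as it stands. The module is installed in compiled form; this text tells all that it offers.
- The arm moves only by the shell command python3 -m creep 'ROWS' [FORCE]. ROWS is JSON, a list of rows, each a list of 7 numbers: the turn, a rotation vector about the tool's x, y, z in rad, then the shift along the tool's x, y, z in mm, then the closure, from 0 (fully open) to 1 (shut). In form: [[wx, wy, wz, dx, dy, dz, fingers], ...]. A call has 1 to 10 rows; each row shifts and turns the pose as measured when the row begins, along the tool's axes as they then stand; what a row does not reach is not made up. A row lasts 1/12 s, in which the tool goes at most 41.7 mm and 7.16 degrees, less where a joint would pass 70% of its speed; a pose out of reach is approached as far as the arm can. A call with a gripper value outside its range is refused whole. The fingers move at their own pace and stop on an object; FORCE is the grip in N (left out, the last holds). Time passes only in rows, so rows that do not move let the fingers close. It gives the time, the measured TCP pose, the force and the opening at its end, in the units of the state.
- sense(): the state, without advancing time (a new reading comes with each control period).
- grab_frame(name): name is "scene" or "top" or "wrist"; returns a dict with "color" (384x512x3 uint8, red, green, blue), "mtx" (3x3 intrinsics, pixels), "T" (4x4, takes a point from camera to world coordinates). Camera axes: x right, y down, z forward; pixel columns grow to the right and rows downward; lengths in mm; the calibration is good to about 2 mm. A picture is of the moment at which its call begins. There is no depth.
- job.sign_off(): hands the job in, once; it reports no verdict.
The state is a dict: "clock": time; "qpos": joint angles; "qvel": joint speeds; "joint_efforts": joint torques, N m; "eef_pos": TCP position; "tcp_rot": TCP orientation; "contact_force": force on the tool from outside, world axes, zero at the start; "wrist_torque": the same for the moment, N m; "opening": opening from 0.0 (shut) to 1.0 (fully open).
Only numpy, scipy, OpenCV 4.12 (cv2) and the standard library are available. Lean on these libraries where they do the work, as an engineer would, in place of code of your own. Each camera call takes 0.05 s, during which the arm holds its last target.

## Task

The open-topped filter box of the bench dust extractor needs its cover back on. Pick up the cover that has a lip along one end, hold it tilted with the lip end low, hook the lip under the box's ledge, then swing the other end down until the cover lies flat on its seat inside the rim, and let go. Leave the plain plate, which has no lip, where it lies.

Things in the scene. Friction and masses are not known exactly. Their poses are not given: they have to be found in the camera images.
- housing: Fixed grey filter box, 180 (x) x 144 (y) mm, ledge at its -x end, hose stub low at +x (45 mm up, 40 long). Origin on the bench under where the cover's middle belongs; z up. In its frame, mm: flat steel seat, top z=90, x -60 to 65 (60 wide hole in it); nearer the ledge it is open, 25 deep. End wall inner face x=65, top z=116; side walls' inner faces y=±64, top z=102. Seated cover_grip: (0,0,126).
- ledge (a point): Middle of the free lower edge of the box's ledge, at (-69,0,105) mm in the box's frame, same axes. The ledge is a strip 7 mm thick over the full width, from here to -x; below it a pocket 30 mm deep (to -x), its underside 15 mm above seat level. From this edge to the end wall it is 134 mm, less than the cover's 144 mm, so the cover cannot drop in flat; the lip reaches 20 mm under when centred.
- cover_grip (a point): Centre of the black bar handle of the loose lipped cover (aluminium, under 0.5 kg, right side up on the bench), 36 mm above its underside. Handle 16 (x) x 60 (y) mm, from 12 to 60 mm above the underside, mid-way on a plate 110 (x) x 96 (y) x 12 mm. Lip: on the plate's -x end, 34 mm long, 70 wide, 6 thick, flush with the underside; its tip is at x=-89 mm. z points out of the plate.
- plate_grip (a point): Centre of the handle of the plain plate, a bystander: same aluminium and handle, 36 mm above its underside, but a plain 130 (x) x 96 (y) x 12 mm rectangle without a lip.
There are look-alikes about, which are no part of the job. Leave any blue, orange or pink look-alike of the part that bears cover_grip alone.

How it is judged:
By the outcome, as a careful person would: the job done as asked, in the order asked, and still so for the second after the job is handed in, with the robot touching nothing.
It also fails if it takes over 38 s, if anything falls off the work surface, if the arm or the gripper's body presses on something with over 40 N, if the wrist force passes 120 N, or if a joint passes its speed limit or range.

## Working session

There is one attempt and no reset: what is moved stays moved. The work goes in short steps, Python scripts to look and compute and a shell command to move; the robot and the scene stay as the last step left them, time stands still between calls to the robot, and variables do not carry over. Pictures are saved under pics/ and viewed, and the job is handed in when it is done.

```bash
mkdir -p pics; python3 - <<'E'
from rig import sense, grab_frame, job, r
import cv2
s=sense();print(s, r.tip_extent)
for n in ["scene","top","wrist"]:
    f=grab_frame(n);cv2.imwrite(f"pics/{n}0.png",f["color"][:,:,::-1]);print(n,f["mtx"].round(1).tolist(),f["T"].round(3).tolist())
E
```

```text
{'clock': 0.0, 'qpos': array([ 1.21459909e+00,  3.53655224e-01,  1.63416951e+00, -9.54579036e-06,
        1.15520805e+00, -2.41730745e-03]), 'qvel': array([-1.57776448e-04,  2.04812607e-04, -4.93844347e-04, -2.84531019e-05,
        1.44817822e-03,  1.06370463e-03]), 'joint_efforts': array([ 8.75070582e-04, -6.05255055e+01, -3.42059577e+01,  1.97150016e-04,
        9.34003067e-03, -3.19505011e-05]), 'eef_pos': array([216.4529037 , 586.05437064, 403.94195296]), 'tcp_rot': array([-3.14015250e+00,  5.24640372e-06,  2.78781658e+00]), 'contact_force': array([-0.47956657, -0.40907425, -0.28053935]), 'wrist_torque': array([-0.01341174, -0.00561656, -0.01612822]), 'opening': 1.005379473811682} 173.4
scene [[476.1, 0.0, 259.6], [0.0, 476.1, 197.6], [0.0, 0.0, 1.0]] [[0.358, 0.752, -0.553, 1094.439], [0.933, -0.278, 0.227, -351.056], [0.017, -0.597, -0.802, 993.651], [0.0, 0.0, 0.0, 1.0]]
top [[349.7, 0.0, 251.4], [0.0, 349.7, 185.5], [0.0, 0.0, 1.0]] [[0.029, -0.997, 0.071, 407.239], [-0.999, -0.028, 0.021, -90.413], [-0.019, -0.071, -0.997, 906.388], [0.0, 0.0, 0.0, 1.0]]
wrist [[299.9, 0.0, 252.3], [0.0, 299.9, 187.9], [0.0, 0.0, 1.0]] [[0.347, 0.906, 0.243, 155.238], [0.938, -0.335, -0.092, 608.426], [-0.002, 0.26, -0.966, 374.286], [0.0, 0.0, 0.0, 1.0]]
```

View pics/scene0.png

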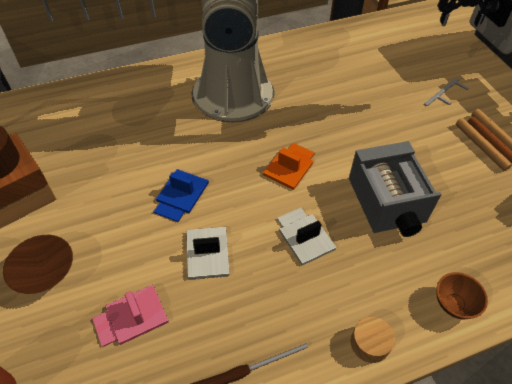

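View pics/top0.png

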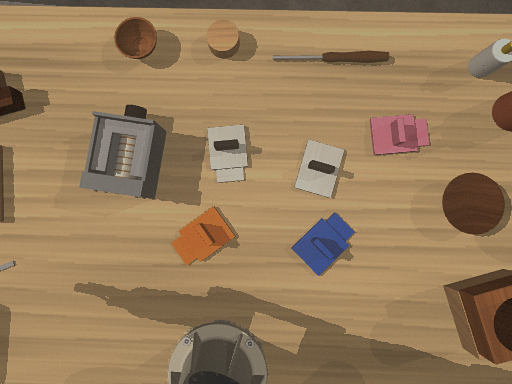

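View pics/wrist0.png

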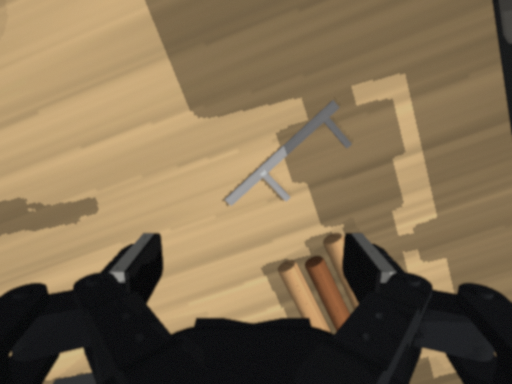

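The scene view shows the lipped cover at about (305,235), with its lip toward (291,217). The plain plate is at (207,252) and the box at (393,187). In the top view the cover is at (228,147) with its lip at (230,174), and the box is at (125,155) with its ledge at the bottom, near row 185. I'll zoom in for corner picks.

```bash
python3 - <<'E'
import cv2,numpy as np
a=cv2.imread("pics/top0.png")
c=cv2.resize(a[95:205,72:262],None,fx=4.2,fy=4.2,interpolation=cv2.INTER_CUBIC);cv2.imwrite("pics/topz.png",c)
a=cv2.imread("pics/scene0.png")
c=cv2.resize(a[135:270,270:445],None,fx=4.4,fy=4.4,interpolation=cv2.INTER_CUBIC);cv2.imwrite("pics/scz.png",c)
E
```

```text
(no output)
```

View pics/topz.png

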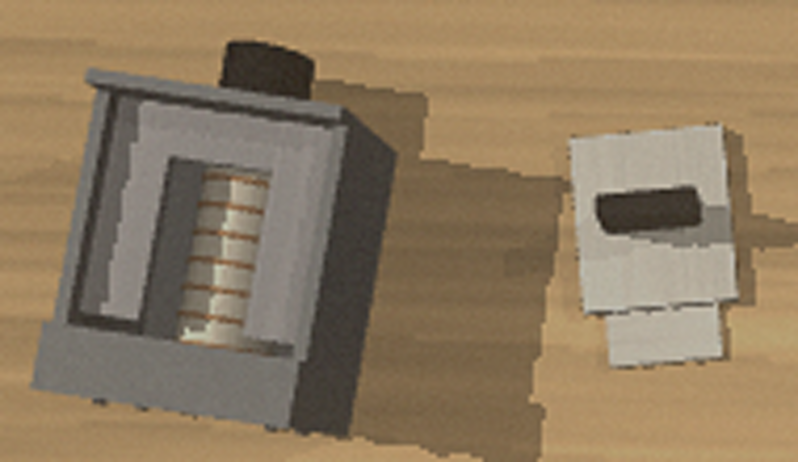

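View pics/scz.png

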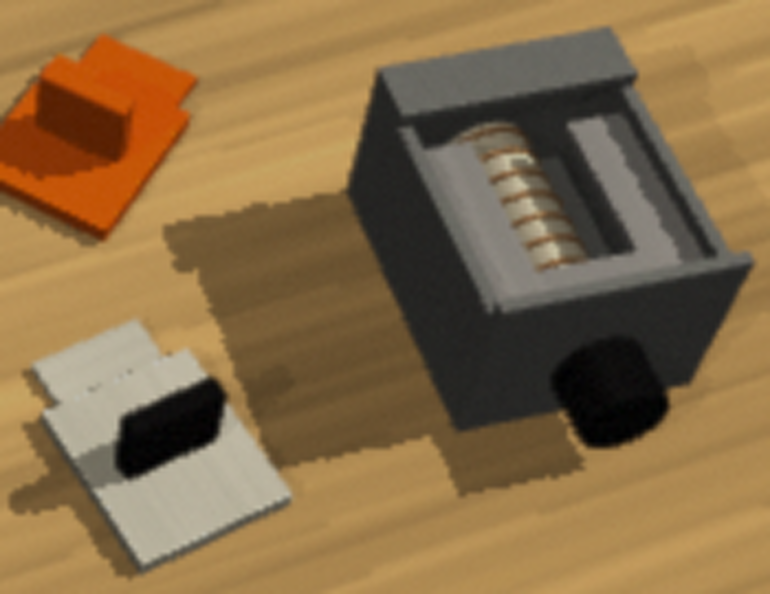

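```bash
cat > h.py <<'E'
from rig import sense, grab_frame, job, r
import numpy as np, cv2
from scipy.spatial.transform import Rotation as R
from scipy.optimize import least_squares
def proj(f,P):
    q=(np.asarray(P)-f["T"][:3,3])@f["T"][:3,:3]
    return q[:,:2]/q[:,2:]*np.array([f["mtx"][0,0],f["mtx"][1,1]])+f["mtx"][:2,2]
def place(p,P,z=0):
    c,s=np.cos(p[2]),np.sin(p[2]);P=np.asarray(P,float)
    return np.c_[P[:,0]*c-P[:,1]*s+p[0],P[:,0]*s+P[:,1]*c+p[1],P[:,2]+z]
def fit(sets,p0):
    def res(p): return np.concatenate([(proj(f,place(p,P))-u).ravel() for f,P,u in sets])
    s=least_squares(res,p0,loss='soft_l1');return s.x,res(s.x).reshape(-1,2)
E
cat > fit0.py <<'E'
from h import *
ft,fs=grab_frame("top"),grab_frame("scene")
tp=lambda a:(np.array(a)+.5)/4.2-.5+[72,95]
sp=lambda a:(np.array(a)+.5)/4.4-.5+[270,135]
H=[(ft,[(73,72,116),(-107,-72,112),(-107,72,112),(-69,72,112),(-69,-72,112),(-107,-72,0),(73,-72,0)],
 tp([(88,70),(290,428),(32,388),(45,320),(300,360),(350,437),(396,155)])),
 (fs,[(-107,-72,112),(-107,72,112),(-69,72,112),(-69,-72,112),(73,72,116),(73,-72,0),(73,72,0)],
 sp([(380,70),(612,28),(636,74),(402,117),(752,262),(460,430),(690,383)]))]
C=[(ft,[(55,48,12),(55,-48,12),(-55,-48,12),(-55,48,12),(-89,35,6),(-89,-35,6)],
 tp([(570,138),(722,125),(737,298),(585,313),(608,367),(722,357)])),
 (fs,[(55,-48,12),(55,48,12),(-55,-48,12),(-55,48,12),(-89,-35,6),(-89,35,6)],
 sp([(140,562),(290,497),(43,415),(187,350),(33,367),(135,320)]))]
np.set_printoptions(suppress=True,precision=2)
for n,S,p0 in(("box",H,[480,200,0]),("cov",C,[480,0,0])):
    for q in (S,S[:1],S[1:]):
        p,e=fit(q,p0);print(n,p,abs(e).max(1))
E
python3 fit0.py
```

```text
box [545.47 236.55 -31.54] [0.54 0.31 0.36 0.29 0.55 0.17 0.82 0.79 0.71 0.95 0.37 1.23 0.52 0.47]
box [545.48 237.29 -31.54] [0.52 0.26 0.39 0.31 0.27 0.2  0.51]
box [545.82 235.41 -37.82] [0.54 0.52 0.57 0.06 0.92 0.79 0.25]
cov [570.21  -7.57   0.11] [0.32 0.89 0.89 0.06 0.84 0.63 0.87 1.07 0.98 0.74 0.87 0.81]
cov [569.91  -5.99   0.12] [0.31 0.36 0.35 0.6  0.25 0.05]
cov [571.11  -9.33   0.11] [1.43 0.58 0.64 0.27 0.51 0.32]
```

```bash
cat >> h.py <<'E'
BOX=np.array([545.5,236.6,-0.124]); COV=np.array([570.2,-7.5,0.11])
def cur():
    s=sense();return np.array(s["eef_pos"]),R.from_euler('xyz',s["tcp_rot"])
def toolrot(yaw,th): # cover yaw, tilt th (lip low)
    # tool y = cover x, tool x = cover y, tool z = -normal
    return R.from_euler('z',yaw)*R.from_euler('y',-th)*R.from_matrix(np.array([[0,1,0],[1,0,0],[0,0,-1.]]))
def rows(p1,R1,n,p0=None,R0=None):
    if p0 is None:p0,R0=cur()
    w=(R0.inv()*R1).as_rotvec()
    print("rot/row deg",np.degrees(np.linalg.norm(w))/n,"mm/row",np.linalg.norm(p1-p0)/n)
    for i in range(n):
        Ri=R0*R.from_rotvec(w*i/n)
        print(np.r_[(w/n).round(4),Ri.inv().apply((p1-p0)/n).round(1)].tolist())
E
python3 -c "
from h import *
rows(np.array([570.2,-7.5,320]),toolrot(0.11,0),20)"
```

```text
rot/row deg 3.1712376377177893 mm/row 34.80980800518246
[-0.0, 0.0, 0.0553, -26.9, -21.7, 4.2]
[-0.0, 0.0, 0.0553, -28.0, -20.2, 4.2]
[-0.0, 0.0, 0.0553, -29.1, -18.6, 4.2]
[-0.0, 0.0, 0.0553, -30.1, -17.0, 4.2]
[-0.0, 0.0, 0.0553, -31.0, -15.3, 4.2]
[-0.0, 0.0, 0.0553, -31.8, -13.5, 4.2]
[-0.0, 0.0, 0.0553, -32.5, -11.8, 4.2]
[-0.0, 0.0, 0.0553, -33.1, -10.0, 4.2]
[-0.0, 0.0, 0.0553, -33.6, -8.1, 4.2]
[-0.0, 0.0, 0.0553, -34.0, -6.2, 4.2]
[-0.0, 0.0, 0.0553, -34.3, -4.3, 4.2]
[-0.0, 0.0, 0.0553, -34.5, -2.4, 4.2]
[-0.0, 0.0, 0.0553, -34.5, -0.5, 4.2]
[-0.0, 0.0, 0.0553, -34.5, 1.4, 4.2]
[-0.0, 0.0, 0.0553, -34.4, 3.3, 4.2]
[-0.0, 0.0, 0.0553, -34.2, 5.2, 4.2]
[-0.0, 0.0, 0.0553, -33.8, 7.1, 4.2]
[-0.0, 0.0, 0.0553, -33.4, 8.9, 4.2]
[-0.0, 0.0, 0.0553, -32.8, 10.8, 4.2]
[-0.0, 0.0, 0.0553, -32.2, 12.6, 4.2]
```

```bash
python3 -m creep '[[0,0,0.055,-27,-22,4],[0,0,0.055,-28,-20,4],[0,0,0.055,-29,-19,4],[0,0,0.055,-30,-17,4],[0,0,0.055,-31,-15,4],[0,0,0.055,-32,-13,4],[0,0,0.055,-32,-12,4],[0,0,0.055,-33,-10,4],[0,0,0.055,-34,-8,4],[0,0,0.055,-34,-6,4]]'
python3 -m creep '[[0,0,0.055,-34,-4,4],[0,0,0.055,-34,-2,4],[0,0,0.055,-34,0,4],[0,0,0.055,-34,1,4],[0,0,0.055,-34,3,4],[0,0,0.055,-34,5,4],[0,0,0.055,-34,7,4],[0,0,0.055,-33,9,4],[0,0,0.055,-33,11,4],[0,0,0.055,-32,13,4]]'
python3 -c "
from h import *
rows(np.array([570.2,-7.5,300]),toolrot(0.11,0),4)"
```

```text
rot/row deg 15.856188188588947 mm/row 174.7254306030174
[-0.0001, 0.0001, 0.2767, -134.4, -108.6, 26.2]
[-0.0001, 0.0001, 0.2767, -158.9, -67.7, 26.1]
[-0.0001, 0.0001, 0.2767, -171.4, -21.7, 26.1]
[-0.0001, 0.0001, 0.2767, -170.8, 25.9, 26.1]schema error: expected 7 numbers
schema error: expected 7 numbers
```

Each row also needs the finger value as its seventh number.

```bash
python3 -m creep '[[0,0,0.055,-27,-22,4,0],[0,0,0.055,-28,-20,4,0],[0,0,0.055,-29,-19,4,0],[0,0,0.055,-30,-17,4,0],[0,0,0.055,-31,-15,4,0],[0,0,0.055,-32,-13,4,0],[0,0,0.055,-32,-12,4,0],[0,0,0.055,-33,-10,4,0],[0,0,0.055,-34,-8,4,0],[0,0,0.055,-34,-6,4,0]]'
python3 -m creep '[[0,0,0.055,-34,-4,4,0],[0,0,0.055,-34,-2,4,0],[0,0,0.055,-34,0,4,0],[0,0,0.055,-34,1,4,0],[0,0,0.055,-34,3,4,0],[0,0,0.055,-34,5,4,0],[0,0,0.055,-34,7,4,0],[0,0,0.055,-33,9,4,0],[0,0,0.055,-33,11,4,0],[0,0,0.055,-32,13,4,0]]'
python3 -c "
from h import *
rows(np.array([570.2,-7.5,300]),toolrot(0.11,0),4)"
```

```text
clock: 1.08
eef_pos: [394.8, 281.8, 362.2]
tcp_rot: [3.138, -0.003, 2.223]
contact_force: [0.7, 0.4, 0.3]
opening: 1.001
clock: 1.92
eef_pos: [570.6, -33.1, 320.3]
tcp_rot: [3.137, -0.006, 1.644]
contact_force: [0.8, 0.9, -0.3]
opening: 0.998
rot/row deg 0.532440469652141 mm/row 8.165787182059654
[0.0013, -0.0014, -0.0091, 6.4, 0.3, 5.1]
[0.0013, -0.0014, -0.0091, 6.4, 0.4, 5.1]
[0.0013, -0.0014, -0.0091, 6.4, 0.5, 5.1]
[0.0013, -0.0014, -0.0091, 6.4, 0.5, 5.1]
```

```bash
python3 -m creep '[[0.002,-0.002,-0.015,9,0,7,0],[0.002,-0.002,-0.015,9,1,7,0],[0.001,-0.001,-0.006,7,1,6,0],[0,0,0,0,0,0,0]]'
python3 - <<'E'
from h import *
f=grab_frame("wrist");t=grab_frame("top")
P=lambda c:np.array([(55,48,12),(55,-48,12),(-55,-48,12),(-55,48,12),(-89,35,6),(-89,-35,6),(-8,30,60),(8,30,60),(8,-30,60),(-8,-30,60)])
for n,g in(("wrist",f),("top",t)):
    im=g["color"][:,:,::-1].copy()
    for u in proj(g,place(COV,P(0))): cv2.circle(im,tuple(int(round(x)) for x in u),2,(0,0,255),-1)
    cv2.imwrite(f"pics/{n}1.png",im)
print(cur()[0])
E
```

```text
clock: 2.25
eef_pos: [573.5, -13.4, 298.3]
tcp_rot: [3.14, 0.001, 1.672]
contact_force: [-0.2, -0.7, 0.4]
opening: 1.002
[573.73653451 -13.65323412 299.36663834]
```

View pics/wrist1.png

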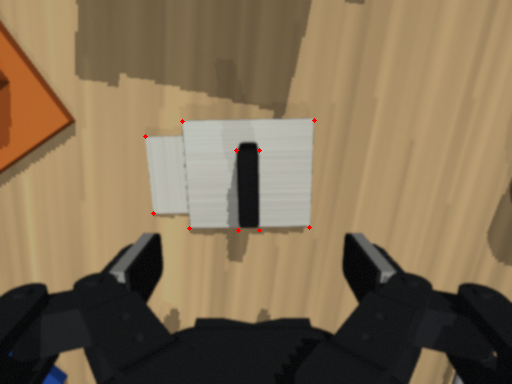

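The wrist view shows the model overlay fitting the plate and lip: plate corners at (183,121) and (309,227), handle columns 237–259. Now I'll descend onto the handle.

```bash

python3 -c "
from h import *
rows(np.array([570.2,-6.5,195]),toolrot(0.11,0),5)"
```

```text
rot/row deg 0.10480358409186545 mm/row 20.934250436917974
[0.0005, 0.0003, -0.0017, 1.5, -0.6, 20.9]
[0.0005, 0.0003, -0.0017, 1.5, -0.6, 20.9]
[0.0005, 0.0003, -0.0017, 1.5, -0.6, 20.9]
[0.0005, 0.0003, -0.0017, 1.5, -0.6, 20.9]
[0.0005, 0.0003, -0.0017, 1.5, -0.6, 20.9]
```

```bash
python3 -m creep '[[0,0,-0.004,3,-2,20,0],[0,0,-0.004,3,-2,20,0],[0,0,0,2,0,20,0],[0,0,0,0,0,18,0],[0,0,0,0,0,14,0],[0,0,0,0,0,5,0],[0,0,0,0,0,0,0]]'
python3 -c "
from h import *
rows(np.array([570.2,-6.5,195]),toolrot(0.11,0),1)"
```

```text
clock: 2.93
eef_pos: [569.6, -0.1, 203.9]
tcp_rot: [3.131, 0.003, 1.691]
contact_force: [0.4, -0.5, 0.1]
opening: 0.999
rot/row deg 0.8815845834546255 mm/row 10.931366953052981
[0.0108, 0.0029, 0.0106, -6.4, -0.3, 8.9]
```

```bash
python3 -m creep '[[0.005,0.001,0.005,-3,0,5,0],[0.004,0.001,0.004,-3,0,3,0],[0,0,0,0,0,0,0]]'
python3 -c "
from h import *
rows(np.array([570.2,-6.5,195]),toolrot(0.11,0),1)"
```

```text
clock: 3.18
eef_pos: [571.1, -5.6, 197.4]
tcp_rot: [3.138, 0.001, 1.684]
contact_force: [0.2, -0.4, -0.6]
opening: 0.998
rot/row deg 0.2619020389713727 mm/row 2.742560599088804
[0.0034, 0.001, 0.0028, -0.8, -1.0, 2.4]
```

```bash
python3 -m creep '[[0.003,0,0.002,0,-1,2,0.4],[0,0,0,0,0,0,1],[0,0,0,0,0,0,1],[0,0,0,0,0,0,1],[0,0,0,0,0,0,1],[0,0,0,0,0,0,1],[0,0,0,0,0,0,1]]' 90
python3 - <<'E'
from h import *
f=grab_frame("wrist");cv2.imwrite("pics/wrist2.png",f["color"][:,:,::-1])
f=grab_frame("scene");cv2.imwrite("pics/scene2.png",cv2.resize(f["color"][120:300,190:450,::-1],None,fx=3,fy=3))
s=sense();print(s["eef_pos"],s["tcp_rot"],s["opening"],s["contact_force"])
E
```

```text
clock: 3.77
eef_pos: [570.9, -6.4, 197.8]
tcp_rot: [3.138, 0.002, 1.68]
contact_force: [0.4, -0.4, -1.9]
opening: 0.174
[570.91345263  -6.40598983 197.73521264] [3.13823883e+00 1.53169220e-03 1.68042828e+00] 0.17551117266303926 [ 0.20552986 -0.88748425 -0.26734026]
```

View pics/scene2.png

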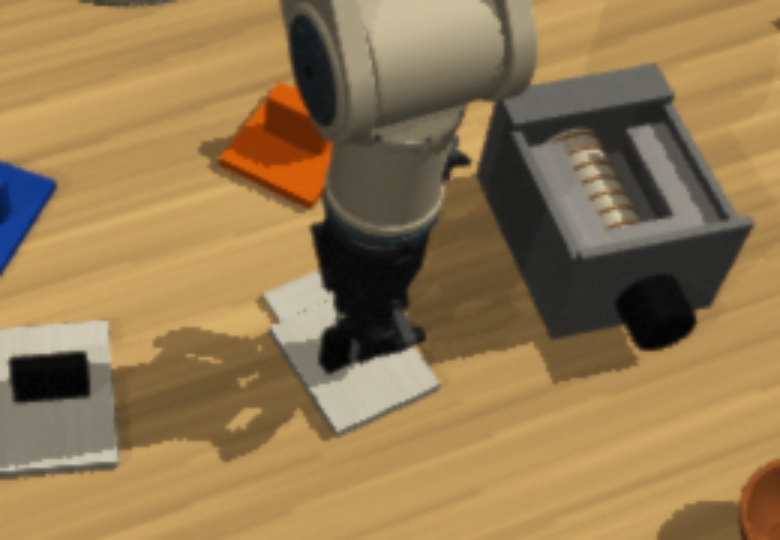

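View pics/wrist2.png

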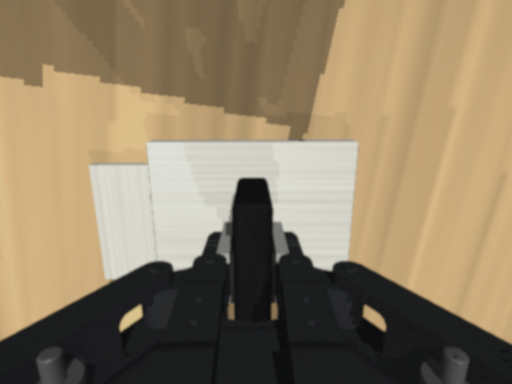

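The scene and wrist views show the fingers shut on the black handle, opening 0.175 (about 15 mm). The plate's far edge is at row 141 and the lip corner at (90,164). I'll measure the cover-to-tool offset from these corners.

```bash
python3 - <<'E'
from h import *
np.set_printoptions(suppress=True,precision=3)
f=grab_frame("wrist")
p,e=fit([(f,[(-55,48,12),(55,48,12),(-89,35,6)],np.array([(148,142),(357,141),(90,164)]))],COV)
print(p,e)
t,Rt=cur();d=t[:2]-p[:2];c,s=np.cos(p[2]),np.sin(p[2]);print("TCP in cover frame",c*d[0]+s*d[1],-s*d[0]+c*d[1])
t=t+[0,0,80]
rows(t,toolrot(0.11,np.radians(0)),3)
E
python3 -m creep '[[0,0,0,0,0,-25,1],[0,0,0,0,0,-30,1],[0,0,0,0,0,-30,1],[0,0,0,0,0,-30,1]]' 90
```

```text
[572.092  -6.546   0.11 ] [[-1.665 -0.4  ]
 [ 2.169  0.189]
 [-0.048  0.416]]
TCP in cover frame -1.1344438642525463 0.26215517128242216
rot/row deg 0.07016097592847352 mm/row 26.666666666666668
[0.0011, 0.0005, -0.0001, -0.0, 0.1, -26.7]
[0.0011, 0.0005, -0.0001, -0.0, 0.1, -26.7]
[0.0011, 0.0005, -0.0001, -0.0, 0.0, -26.7]
clock: 4.25
eef_pos: [567.1, -6.1, 307.7]
tcp_rot: [-3.128, -0.001, 1.68]
contact_force: [0.6, 0.8, -3.3]
opening: 0.175
```

```bash
cat >> h.py <<'E'
HT=197.7
def pose(tx,tz,deg,y=0,dx=0):
    th=np.radians(deg);u=np.array([np.cos(th),0,np.sin(th)]);n=np.array([-np.sin(th),0,np.cos(th)])
    p=np.array([tx,y,tz+90])+89*u+HT*n+dx*u
    c,s=np.cos(BOX[2]),np.sin(BOX[2])
    return np.array([c*p[0]-s*p[1]+BOX[0],s*p[0]+c*p[1]+BOX[1],p[2]]),toolrot(BOX[2],th)
def tip():
    t,Rt=cur();M=R.from_euler('z',-BOX[2]);q=M.apply(t-[BOX[0],BOX[1],90])
    A=(M*Rt).as_matrix();u,v,n=A[:,1],A[:,0],-A[:,2]
    o=q-HT*n;print("tip",(o-89*u).round(1),"far",(o+55*u).round(1),"tilt",np.degrees(np.arcsin(u[2])).round(2),"yaw",np.degrees(np.arctan2(u[1],u[0])).round(2),"roll",np.degrees(np.arcsin(v[2])).round(2),"F",sense()["contact_force"].round(1),"op",round(sense()["opening"],3))
E
python3 -c "
from h import *
rows(*pose(-60,60,20),12);tip()"
```

```text
rot/row deg 2.058039534998275 mm/row 21.929791091581677
[-0.0301, -0.0033, 0.0193, 21.2, -3.2, -4.8]
[-0.0301, -0.0033, 0.0193, 21.1, -3.5, -5.0]
[-0.0301, -0.0033, 0.0193, 21.0, -3.7, -5.2]
[-0.0301, -0.0033, 0.0193, 20.9, -4.0, -5.3]
[-0.0301, -0.0033, 0.0193, 20.8, -4.2, -5.5]
[-0.0301, -0.0033, 0.0193, 20.7, -4.4, -5.7]
[-0.0301, -0.0033, 0.0193, 20.6, -4.7, -5.9]
[-0.0301, -0.0033, 0.0193, 20.5, -4.9, -6.2]
[-0.0301, -0.0033, 0.0193, 20.4, -5.1, -6.4]
[-0.0301, -0.0033, 0.0193, 20.2, -5.3, -6.6]
[-0.0301, -0.0033, 0.0193, 20.1, -5.5, -6.8]
[-0.0301, -0.0033, 0.0193, 20.0, -5.6, -7.1]
tip [ -37.9 -259.3   21.3] far [ 102.2 -225.9   19.3] tilt -0.8 yaw 13.38 roll 0.05 F [ 0.6  0.8 -3.3] op 0.175
```

```bash
python3 -m creep '[[-0.03,-0.003,0.019,10,-2,-15,1],[-0.03,-0.003,0.019,18,-3,-15,1],[-0.03,-0.003,0.019,21,-4,-12,1],[-0.03,-0.003,0.019,21,-4,-6,1],[-0.03,-0.003,0.019,21,-4,-4,1],[-0.03,-0.003,0.019,21,-4,-4,1],[-0.03,-0.003,0.019,21,-5,-4,1],[-0.03,-0.003,0.019,21,-5,-4,1],[-0.03,-0.003,0.019,20,-5,-4,1]]' 90
python3 -c "
from h import *
tip();rows(*pose(-60,60,20),4)"
```

```text
clock: 5.0
eef_pos: [520.8, 170.1, 376.6]
tcp_rot: [2.87, 0.002, 1.494]
contact_force: [-0.1, 0.0, -3.1]
opening: 0.174
tip [-48.8 -71.1  72.2] far [ 89.7 -64.5 110.9] tilt 15.58 yaw 2.73 roll -0.14 F [-0.1  0.  -3.1] op 0.174
rot/row deg 1.2931139092443076 mm/row 18.776844784178564
[-0.0193, -0.003, 0.0114, 17.6, -6.6, 0.8]
[-0.0193, -0.003, 0.0114, 17.5, -6.8, 0.6]
[-0.0193, -0.003, 0.0114, 17.4, -7.0, 0.4]
[-0.0193, -0.003, 0.0114, 17.3, -7.2, 0.3]
```

```bash
python3 -m creep '[[-0.02,-0.003,0.011,18,-7,0,1],[-0.02,-0.003,0.011,18,-7,0,1],[-0.02,-0.003,0.011,17,-7,0,1],[-0.01,-0.002,0.006,10,-4,0,1],[0,0,0,0,0,0,1],[0,0,0,0,0,0,1]]' 90
python3 - <<'E'
from h import *
tip();rows(*pose(-60,60,20),1)
f=grab_frame("scene");cv2.imwrite("pics/scene3.png",cv2.resize(f["color"][60:260,300:512,::-1],None,fx=3,fy=3))
f=grab_frame("top");cv2.imwrite("pics/top3.png",cv2.resize(f["color"][80:240,60:260,::-1],None,fx=3.5,fy=3.5))
E
```

```text
clock: 5.5
eef_pos: [497.9, 241.3, 366.5]
tcp_rot: [2.8, 0.001, 1.454]
contact_force: [0.2, -0.4, -2.8]
opening: 0.176
tip [-65.5  -1.6  60.4] far [ 70.2  -0.5 108.6] tilt 19.56 yaw 0.46 roll -0.08 F [ 0.2 -0.4 -2.8] op 0.176
rot/row deg 0.6162013936746512 mm/row 4.066635288732673
[-0.0076, -0.0012, 0.0075, 1.2, 3.6, 1.6]
```

View pics/scene3.png

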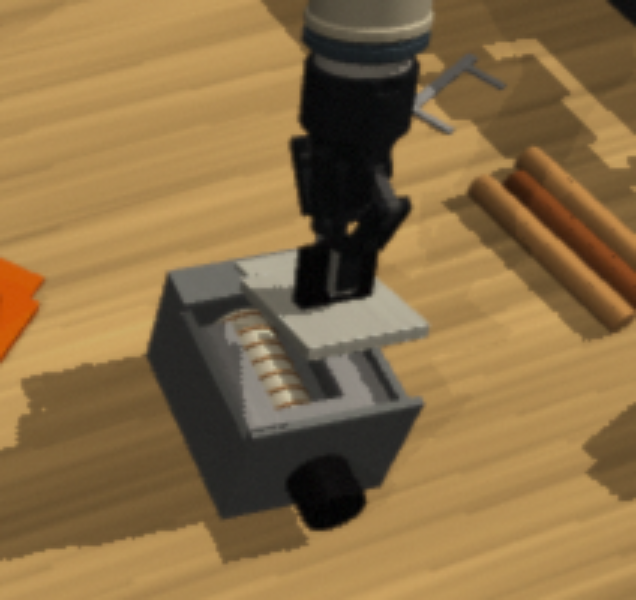

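View pics/top3.png

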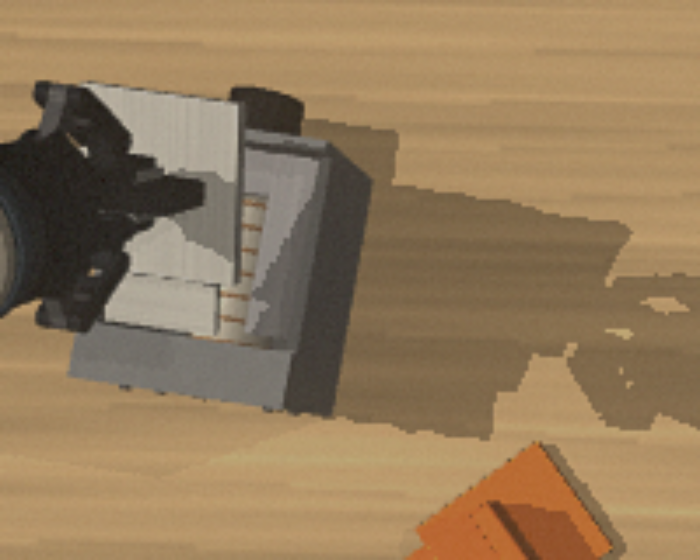

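The scene and top views show the cover held tilted over the box, lip end low, square with it. In the top crop the lip's low edge is at about (160,330), just clear of the ledge edge. I'll go lower and overlay the predictions.

```bash
python3 -c "
from h import *
rows(*pose(-57,25,20),4)"
cat > ov.py <<'E'
from h import *
import sys
n=sys.argv[1];tip()
t,Rt=cur();A=Rt.as_matrix();u,v,nn=A[:,1],A[:,0],-A[:,2];o=t-HT*nn
C=[o+a*u+b*v+c*nn for a,b,c in[(55,48,12),(55,-48,12),(-55,-48,12),(-55,48,12),(-89,35,6),(-89,-35,6)]]
B=place(BOX,[(73,72,116),(-107,-72,112),(-107,72,112),(-69,72,112),(-69,-72,112),(-107,-72,0),(73,-72,0),(65,-64,116),(65,64,116)])
for cam,(y0,y1,x0,x1) in(("scene",(80,240,320,450)),("top",(95,205,70,190))):
    f=grab_frame(cam);k=5 if cam=="top" else 3.7
    im=cv2.resize(f["color"][y0:y1,x0:x1,::-1],None,fx=k,fy=k,interpolation=cv2.INTER_CUBIC)
    for P,c in((C,(0,0,255)),(B,(0,255,0))):
        for q in proj(f,P): cv2.circle(im,tuple(int(round(z)) for z in (q+.5-[x0,y0])*k),2,c,-1)
    cv2.imwrite(f"pics/{cam}{n}.png",im)
E
```

```text
rot/row deg 0.13937796968865923 mm/row 9.024282304940055
[-0.0018, -0.0003, 0.0016, 0.4, -1.5, 8.9]
[-0.0018, -0.0003, 0.0016, 0.4, -1.5, 8.9]
[-0.0018, -0.0003, 0.0016, 0.4, -1.5, 8.9]
[-0.0018, -0.0003, 0.0016, 0.4, -1.5, 8.9]
```

```bash
python3 -m creep '[[-0.003,-0.001,0.003,1,-1,9,1],[-0.003,0,0.003,1,-1,9,1],[-0.001,0,0.001,0,-1,9,1],[0,0,0,0,-2,8,1],[0,0,0,0,0,0,1]]' 90
python3 ov.py 4
```

```text
clock: 6.02
eef_pos: [507.2, 239.0, 328.3]
tcp_rot: [2.793, -0.0, 1.442]
contact_force: [-0.6, -0.4, -3.9]
opening: 0.174
tip [-54.5  -2.2  22.1] far [80.9 -2.9 71.3] tilt 19.97 yaw -0.29 roll 0.0 F [-0.6 -0.4 -3.9] op 0.174
```

View pics/scene4.png

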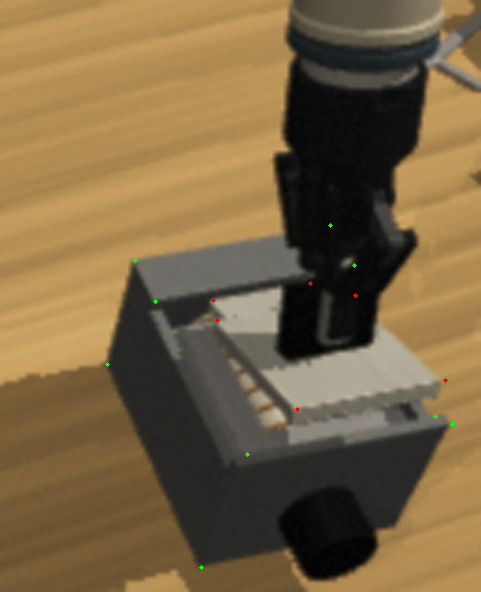

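View pics/top4.png

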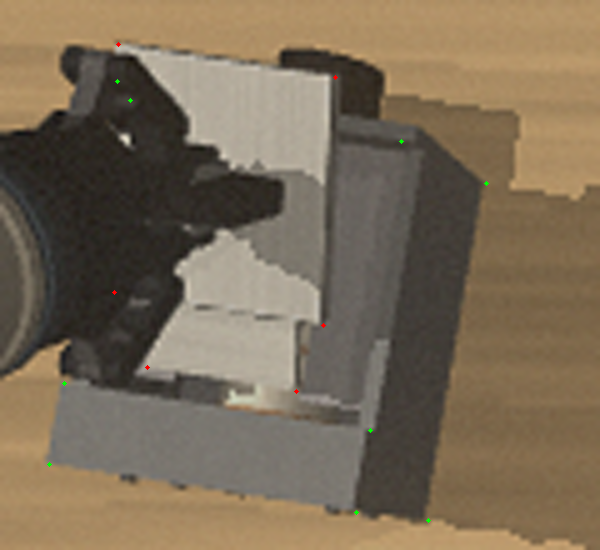

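The overlays agree with the images to about 1 px: the lip corners in the top crop at (147,367) and (297,391), and the ledge corners too. Next, down to ledge level and then under.

```bash
python3 -c "
from h import *
a=pose(-58,3,20);rows(*a,3)
b=pose(-80,-1,20);rows(*b,4,*a)"
```

```text
rot/row deg 0.0921309602539348 mm/row 6.973620010848724
[0.0002, 0.0003, -0.0016, 0.6, -3.5, 6.0]
[0.0002, 0.0003, -0.0016, 0.6, -3.5, 6.0]
[0.0002, 0.0003, -0.0016, 0.6, -3.5, 6.0]
rot/row deg 0.0 mm/row 5.590169943749474
[0.0, 0.0, 0.0, -0.0, -5.5, -0.9]
[0.0, 0.0, 0.0, -0.0, -5.5, -0.9]
[0.0, 0.0, 0.0, -0.0, -5.5, -0.9]
[0.0, 0.0, 0.0, -0.0, -5.5, -0.9]
```

```bash
python3 -m creep '[[0,0,-0.002,1,-3,5,1],[0,0,-0.002,1,-3,5,1],[0,0,-0.001,0,-4,6,1],[0,0,0,0,0,0,1],[0,0,0,0,0,0,1]]' 90
python3 -c "
from h import *
tip();rows(*pose(-80,-1,20),4)"
```

```text
clock: 6.53
eef_pos: [503.7, 242.3, 310.2]
tcp_rot: [2.791, 0.0, 1.447]
contact_force: [0.6, -0.6, -2.9]
opening: 0.175
tip [-57.7   0.5   3.9] far [77.5  0.6 53.4] tilt 20.11 yaw 0.03 roll -0.0 F [ 0.6 -0.6 -2.9] op 0.175
rot/row deg 0.02866074311376288 mm/row 5.6003264065102725
[0.0005, -0.0, 0.0001, -0.1, -5.6, -0.7]
[0.0005, -0.0, 0.0001, -0.1, -5.6, -0.7]
[0.0005, -0.0, 0.0001, -0.1, -5.6, -0.7]
[0.0005, -0.0, 0.0001, -0.1, -5.6, -0.7]
```

```bash
python3 -m creep '[[0,0,0,0,-5,-0.5,1],[0,0,0,0,-5,-0.5,1],[0,0,0,0,-5,-1,1],[0,0,0,0,-4,-1,1],[0,0,0,0,0,0,1],[0,0,0,0,0,0,1]]' 90
python3 ov.py 5
```

```text
clock: 7.03
eef_pos: [482.5, 245.1, 306.6]
tcp_rot: [2.79, -0.0, 1.448]
contact_force: [-0.1, -0.5, -2.7]
opening: 0.179
tip [-79.    0.7   0.4] far [56.2  0.8 49.9] tilt 20.14 yaw 0.05 roll 0.02 F [-0.1 -0.5 -2.7] op 0.179
```

View pics/top5.png

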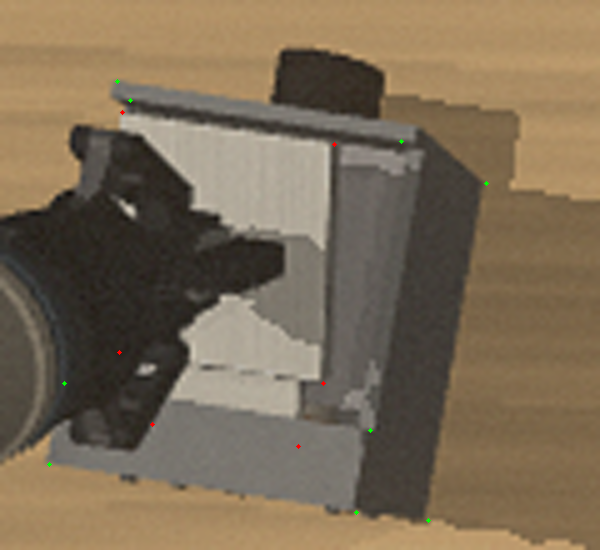

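View pics/scene5.png

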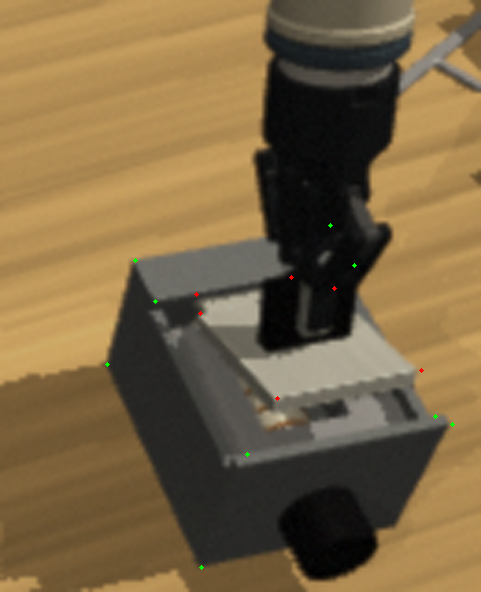

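The lip is under the ledge in both views: in the top crop the ledge's edge hides the lip tip at about rows 424–446. Forces are only the cover's weight. Now swinging down.

```bash
python3 -c "
from h import *
a=pose(-83.5,0.5,10);rows(*a,5)
b=pose(-88,1,3);rows(*b,4,*a)"
```

```text
rot/row deg 2.0280011297365244 mm/row 6.728277175195709
[0.0354, -0.0001, 0.0001, -0.1, 5.8, 3.4]
[0.0354, -0.0001, 0.0001, -0.1, 5.9, 3.2]
[0.0354, -0.0001, 0.0001, -0.1, 6.0, 3.0]
[0.0354, -0.0001, 0.0001, -0.1, 6.1, 2.8]
[0.0354, -0.0001, 0.0001, -0.1, 6.2, 2.5]
rot/row deg 1.7499999999999998 mm/row 5.5128781668271785
[0.0305, -0.0, 0.0, -0.0, 4.8, 2.8]
[0.0305, -0.0, 0.0, -0.0, 4.9, 2.6]
[0.0305, -0.0, 0.0, -0.0, 4.9, 2.5]
[0.0305, -0.0, 0.0, -0.0, 5.0, 2.3]
```

```bash
python3 -m creep '[[0.035,0,0,0,6,3.5,1],[0.035,0,0,0,6,3,1],[0.035,0,0,0,6,3,1],[0.035,0,0,0,6,3,1],[0.035,0,0,0,6,2.5,1],[0,0,0,0,0,0,1]]' 90
python3 -c "
from h import *
tip();rows(*pose(-88,1,3),4)"
```

```text
clock: 7.63
eef_pos: [517.6, 241.4, 301.4]
tcp_rot: [2.97, -0.003, 1.45]
contact_force: [-0.2, 0.1, -2.7]
opening: 0.174
tip [-82.3   1.7   1.4] far [59.6  2.1 25.9] tilt 9.8 yaw 0.15 roll 0.16 F [-0.2  0.1 -2.7] op 0.174
rot/row deg 1.702154468654628 mm/row 5.136906558791793
[0.0297, -0.0008, 0.0007, -0.3, 4.3, 2.8]
[0.0297, -0.0008, 0.0007, -0.3, 4.4, 2.7]
[0.0297, -0.0008, 0.0007, -0.3, 4.4, 2.6]
[0.0297, -0.0008, 0.0007, -0.3, 4.5, 2.4]
```

```bash
python3 -m creep '[[0.03,-0.001,0.001,-0.5,4,2.5,1],[0.03,-0.001,0.001,-0.5,4,2.5,1],[0.03,-0.001,0.001,-0.5,4,2.5,1],[0.028,0,0,0,4,2.5,1],[0,0,0,0,0,0,1]]' 90
python3 -c "
from h import *
tip();rows(*pose(-89,1,0),3)"
```

```text
clock: 8.05
eef_pos: [535.5, 237.3, 293.5]
tcp_rot: [3.086, 0.0, 1.445]
contact_force: [0.4, 0.4, -3.8]
opening: 0.18
tip [-88.   -0.5   1.2] far [55.8 -0.7  9.2] tilt 3.17 yaw -0.1 roll -0.02 F [ 0.4  0.4 -3.8] op 0.18
rot/row deg 1.0581589162063387 mm/row 3.714948706944357
[0.0185, 0.0001, -0.0006, 0.2, 3.3, 1.8]
[0.0185, 0.0001, -0.0006, 0.2, 3.3, 1.7]
[0.0185, 0.0001, -0.0006, 0.2, 3.3, 1.7]
```

```bash
python3 -m creep '[[0.018,0,0,0,3,1.5,1],[0.018,0,0,0,3,1.5,1],[0.018,0,0,0,3,1.5,1],[0,0,0,0,0,0,1],[0,0,0,0,0,0,1]]' 90
python3 ov.py 6
```

```text
clock: 8.47
eef_pos: [544.9, 236.1, 289.2]
tcp_rot: [3.141, 0.001, 1.445]
contact_force: [-0.2, 0.3, -4.0]
opening: 0.171
tip [-89.3  -0.7   1.4] far [54.7 -0.9  1.6] tilt 0.06 yaw -0.11 roll -0.07 F [-0.2  0.3 -4. ] op 0.171
```

View pics/scene6.png

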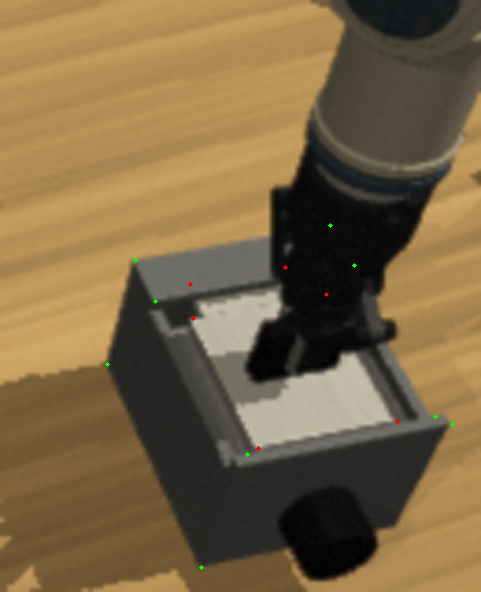

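View pics/top6.png

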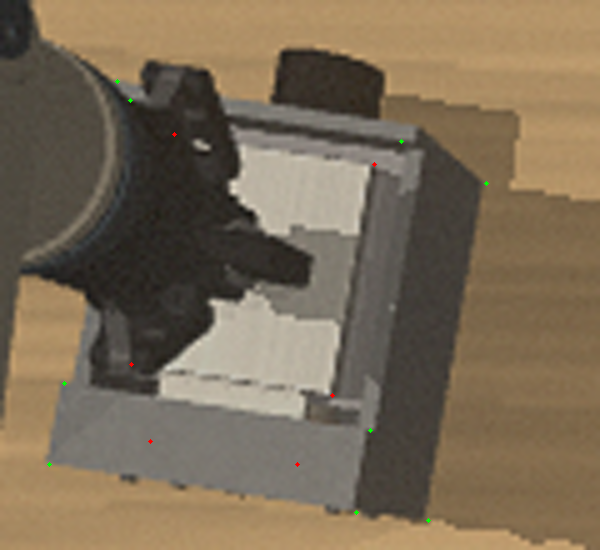

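Both views show the cover flat inside the rim with its lip under the ledge (top-crop plate corners at about (372,165) and (338,390)). It should still be about 1.5 mm above the seat, so I'll ease it down to contact.

```bash
python3 -m creep '[[0,0,0,0,0,1,1],[0,0,0,0,0,0.8,1],[0,0,0,0,0,0,1]]' 90
python3 -c "
from h import *
tip()"
```

```text
clock: 8.82
eef_pos: [544.6, 236.2, 287.7]
tcp_rot: [3.139, 0.001, 1.445]
contact_force: [-0.3, -0.2, -3.1]
opening: 0.174
tip [-89.4  -0.6  -0.2] far [54.6 -0.8  0.2] tilt 0.13 yaw -0.08 roll -0.06 F [-0.3 -0.2 -3.1] op 0.174
```

```bash
python3 -m creep '[[0,0,0,0,0,0.8,1],[0,0,0,0,0,0,1]]' 90
python3 -c "
from h import *
tip()"
```

```text
clock: 8.98
eef_pos: [544.5, 236.2, 287.9]
tcp_rot: [3.139, 0.001, 1.445]
contact_force: [-0.7, -0.3, -3.5]
opening: 0.177
tip [-89.3  -0.6  -0. ] far [54.7 -0.8  0.4] tilt 0.17 yaw -0.07 roll -0.06 F [-0.7 -0.3 -3.5] op 0.177
```

```bash
python3 -m creep '[[0,0,0,0,0,1.5,1],[0,0,0,0,0,0.5,1],[0,0,0,0,0,0,1]]' 90
python3 -c "
from h import *
tip()"
```

```text
clock: 9.23
eef_pos: [544.5, 236.3, 287.8]
tcp_rot: [3.138, 0.001, 1.446]
contact_force: [-0.5, -0.4, -3.5]
opening: 0.177
tip [-89.2  -0.5  -0.2] far [54.8 -0.6  0.3] tilt 0.21 yaw -0.06 roll -0.03 F [-0.5 -0.4 -3.5] op 0.177
```

```bash
python3 -m creep '[[0,0,0,0,0,3,1]]' 90
python3 -c "
from h import *
tip();print(sense()['joint_efforts'].round(1))"
```

```text
clock: 9.32
eef_pos: [544.7, 236.4, 287.5]
tcp_rot: [3.138, 0.001, 1.446]
contact_force: [-19.9, -9.3, 64.9]
opening: 0.179
tip [-89.   -0.4  -0.5] far [55.  -0.5  0. ] tilt 0.23 yaw -0.06 roll -0.03 F [-19.9  -9.3  64.9] op 0.179
[  0.4 -27.6 -20.6   0.1  -7.4   0. ]
```

It is on the seat: a firm reaction with no further travel. I'll relax, open, then look before backing out.

```bash
python3 -m creep '[[0,0,0,0,0,0,1],[0,0,0,0,0,0,1]]' 40
python3 -m creep '[[0,0,0,0,0,0,0.6],[0,0,0,0,0,0,0.6],[0,0,0,0,0,0,0.6],[0,0,0,0,0,0,0.6],[0,0,0,0,0,0,0.6]]'
python3 -c "
from h import *
tip()"
```

```text
clock: 9.48
eef_pos: [544.9, 236.5, 289.0]
tcp_rot: [3.136, -0.0, 1.446]
contact_force: [0.1, -0.2, -3.7]
opening: 0.178
clock: 9.9
eef_pos: [545.4, 236.8, 288.4]
tcp_rot: [3.135, -0.001, 1.446]
contact_force: [-0.7, 0.6, 0.1]
opening: 0.4
tip [-87.8   0.5   0.1] far [56.2  0.4  1.1] tilt 0.4 yaw -0.06 roll 0.08 F [-0.7  0.6  0.1] op 0.4
```

```bash
python3 -m creep '[[0,0,0,0,0,-6,0.6],[0,0,0,0,0,-12,0.6],[0,0,0,0,0,-18,0.6],[0,0,0,0,0,-25,0.6],[0,0,0,0,0,-30,0.6],[0,0,0,0,0,-30,0.6],[0,0,0,0,-30,-15,0.6],[0,0,0,0,-35,-15,0.6],[0,0,0,0,-35,-10,0.6],[0,0,0,0,-35,0,0.6]]'
python3 -m creep '[[0,0,0,-30,-30,0,0.6],[0,0,0,-30,-30,0,0.6],[0,0,0,-30,-20,0,0.6],[0,0,0,-30,0,0,0.6],[0,0,0,-30,0,0,0.6],[0,0,0,-30,0,0,0.6],[0,0,0,0,0,0,0.6]]'
python3 - <<'E'
from h import *
np.set_printoptions(suppress=True,precision=2)
S=place([*BOX[:2],BOX[2]],[(55,48,102),(55,-48,102),(-55,-48,102),(-55,48,102),(-8,30,150),(8,30,150),(8,-30,150),(-8,-30,150)])
for cam,(y0,y1,x0,x1) in(("scene",(80,240,330,450)),("top",(95,205,70,190))):
    f=grab_frame(cam);cv2.imwrite(f"pics/{cam}7f.png",f["color"][:,:,::-1]);k=5 if cam=="top" else 3.7
    im=cv2.resize(f["color"][y0:y1,x0:x1,::-1],None,fx=k,fy=k,interpolation=cv2.INTER_CUBIC)
    for q in proj(f,S): cv2.circle(im,tuple(int(round(z)) for z in (q+.5-[x0,y0])*k),2,(0,0,255),-1)
    cv2.imwrite(f"pics/{cam}7.png",im)
E
```

```text
clock: 10.73
eef_pos: [410.9, 253.1, 463.4]
tcp_rot: [3.13, -0.005, 1.441]
contact_force: [0.3, 0.3, 1.3]
opening: 0.399
clock: 11.32
eef_pos: [296.9, 81.4, 467.7]
tcp_rot: [3.12, -0.012, 1.451]
contact_force: [0.8, 0.2, -0.3]
opening: 0.403
```

View pics/scene7.png

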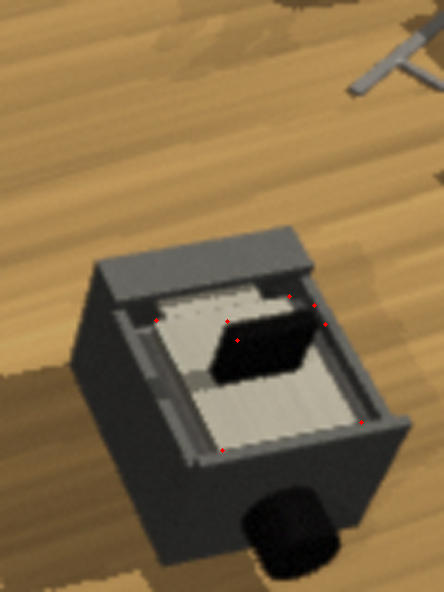

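View pics/top7.png

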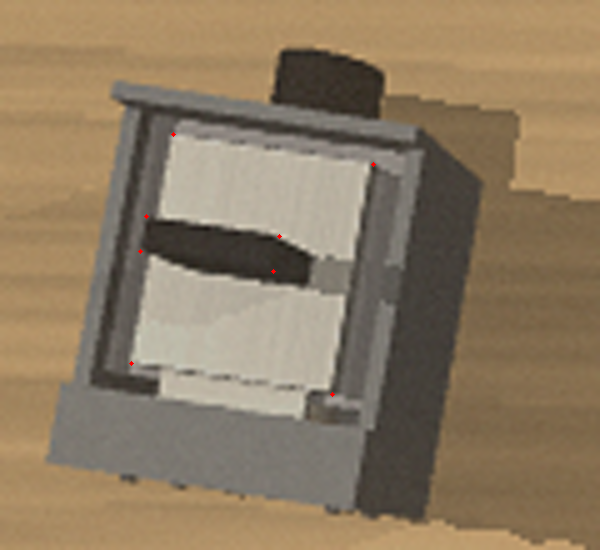

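View pics/scene7f.png

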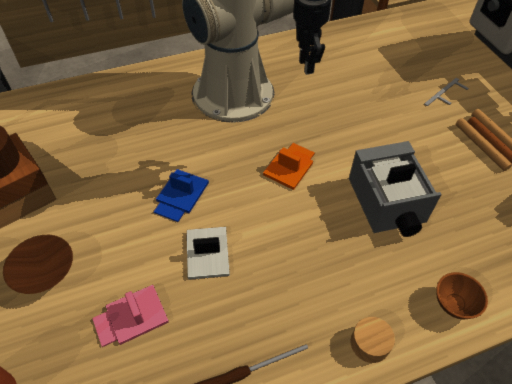

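Both views show the cover flat inside the rim, its corners within about 1–2 px of the seated model, and its lip under the ledge. The plain plate at (207,252) and the coloured look-alikes are where they were, and the arm is clear.

```bash
python3 -c "
from rig import job
print(job.sign_off())"
```

```text
the job is handed in; nothing more can be done
None
```

The lipped cover is back on the filter box, and I handed the job in at about 11.4 s of the 38 s allowed. I gripped its handle, tilted it 20° lip-low, slid the lip about 10 mm under the ledge, swung it flat and pressed it onto the seat. Then I let go and backed off.

**Last checks:** After release, the scene and top images show the cover flat inside the rim with its lip under the ledge. Its visible corners are within 1–2 px (roughly 2–4 mm) of the predicted seated pose. The plain plate and the coloured look-alikes look unmoved, and the wrist force read near zero with the gripper clear.

**What disagreed:**
- **Seating press:** Small downward nudges showed no contact reading. The final 3 mm push then gave a brief wrist force of about 70 N, under the 120 N limit. It acted through the gripped cover, not the gripper's body.
- **Position fits:** The single-camera fits differed by 2–3 mm in y, within the box's side clearance.

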